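# Put the spice tin away in the pedal-lift canister

## Robot

A 7-joint arm with a two-finger parallel gripper is mounted at the origin on the work surface. World frame = base frame: x ahead of the robot, y to its left, z up, the work surface at z = 0. Lengths are in m, angles in rad, forces in N, time in s.
With the tool pointing down it reaches from about 0.35 to 0.9 m from the base axis. Payload 19.9 kg.
Tool frame: the origin (TCP) lies midway between the tips of the shut fingers; the grasp point (between the pads) lies 19 mm behind it; z points along the fingers, y is the line along which they close (so a half turn about z gives the same grasp; the last joint's range is limited). The gripper opens to 85 mm and grips with 20 to 120 N. Pads are 22 mm wide; open, the fingers measure 114 mm over their backs; the gripper's body (76 mm by 85 mm) begins 54 mm behind the grasp point. The pads swing forward as they close: fully open they stand 13 mm farther back than shut.
Start: joints at [1.069, 0.417, -0.01, 1.614, 0.005, 1.111, -0.053], TCP at [0.278, -0.56, 0.205] pointing down, gripper open.
Joint ranges: [-2.81, 2.81], [-0.39, 2.02], [-1.27, 1.25], [0.06, 2.57], [-1.19, 4.33], [0.19, 2], [-2.82, 2.82]. Speed limits (rad/s): [1.89, 1.89, 2.39, 2.39, 3.01, 3.01, 3.01].

## Interface

Orientations are given as a 3x3 rotation matrix whose columns are the frame's x, y, z axes.
In Python, from cell import sensors, camera, get_calibration, manip gives the robot as it stands.
- The arm moves only by the tool arm_command, never from a script. Its argument "motion" is a list that holds one entry, the list of rows, each a list of 7 numbers: the shift along the tool's x, y, z in m, then the turn, a rotation vector about the tool's x, y, z in rad, then the opening in per cent of the stroke, from 0 (shut) to 100 (fully open). In form: [[[dx, dy, dz, ax, ay, az, hand], ...]]. A call has 1 to 8 rows; each row is the pose to reach, as a shift and turn from the pose commanded when the call began, along the tool's axes at that moment; what a row does not reach only later rows make up. A row lasts 1/10 s, in which the tool goes at most 50 mm and 8.59 degrees, less where a joint would pass 70% of its speed; a pose out of reach is approached as far as the arm can. A call with a gripper value outside its range is refused whole. The fingers move at their own pace and stop on an object; "squeeze" is the grip in N (left out, the last holds). Time passes only in rows, so rows that repeat a pose let the fingers close. It gives the time, the measured TCP pose, the force, the opening and the grip force at its end, in the units of the state.
- sensors.get_state(): the state, without advancing time (a new reading comes with each control period).
- camera(name): name is "scene" or "top" or "wrist"; returns (picture, depth): 384x512x3 uint8, red, green, blue; 384x512 float32, m along the optical axis (not along the pixel's ray), 0 where there is no reading.
- get_calibration(name): a dict with "intrinsics" (3x3 intrinsics, pixels), "k1" (the pictures are not rectified: a ray, as slopes to the right and down, at radius r is drawn at 1 + k1 r^2 times it, then the intrinsics apply), "world_from_camera" (4x4, takes a point from camera to world coordinates); the wrist camera has in their place "T_tool_cam" (4x4, takes a point from camera to tool coordinates, whose origin is the TCP and whose axes are the flange's). Camera axes: x right, y down, z forward; pixel columns grow to the right and rows downward; lengths in m; the calibration is good to about 2 mm. A picture is of the moment at which its call begins: read the wrist's pose just before it. get_calibration takes no time and is no camera call.
- manip.sign_off(): hands the job in; it is judged then, once.
The state is a dict: "t": time; "joint_positions": joint angles; "qvel": joint speeds; "tau": joint torques, N m; "tool_pos": TCP position; "orientation": TCP orientation; "ft_force": force on the tool from outside, world axes, zero at the start; "torque": the same for the moment, N m; "finger_gap": finger opening in m; "grasp_force": force on a finger pad.
Only numpy, scipy, OpenCV 4.12 (cv2) and the standard library are available. Lean on these libraries where they do the work, as an engineer would, in place of code of your own. Each camera call takes 0.05 s, during which the arm holds its last target. There are 200 camera calls.

## Task

Take the blue spice tin out of its wooden rack and stand it upright on the cork mat, letting go of it. Then press the canister's pedal right down so that the lid rises and stays up, take the tin again by its narrow ends, stand it in the canister's narrow slot, lowering it gently to the bottom without dropping it, and finally ease the pedal right back up by its red grip, controlling it all the way so that the lid shuts without slamming. Work the lid only by its pedal, and leave the other things on the counter where they are.

Things in the scene. Friction and masses are not known exactly. Their poses are not given: they have to be found in the camera images.
- tin: Upright blue tin, yellow cap: 34 mm (x) by 62 mm (y) by 100 mm tall, 0.2 to 0.42 kg. Origin: centre of its underside. Starts in the rack, axes as the rack's within 0.02 rad; there the cheeks cover its narrow ends (+-y, 62 mm apart), so it is taken across its broad faces (34 mm apart). The slot is too narrow for fingers on the broad faces: there hold it by its narrow ends.
- rack: Fixed wooden rack. Base 100 mm (x) by 90 mm (y), 6 mm thick; the tin stands at its middle between two end cheeks, 8 mm thick, 60 mm long (x), up to 99 mm above the counter, inner faces at y = +-35 mm. Low lips, 14 mm high, at x = +-21 to 26 mm; otherwise open in x and above. Origin: centre of its underside, on the counter. Rack and mat may change sides.
- mat: Fixed round cork mat, 150 mm across, 4 mm thick. Origin: centre of its underside, on the counter.
- canister: Fixed steel canister 130 mm (x) by 166 mm (y), rim 125 mm above the counter. Its -x side is the front, with the pedal. Under the lid, along the front, is an open slot: 48 mm wide (x), 150 mm long (y), its floor 6 mm above the counter; the rear is a closed housing ending 4 mm below the rim. Origin: centre of the underside, on the counter.
- slot (a point): Centre of the slot's floor (35 mm towards the front from the canister's middle, 6 mm above the counter); same axes as the canister, slot along y. The tin goes in with its 62 mm side along the slot; its top then lies 19 mm below the rim.
- lid: Flat aluminium lid, 134 by 170 by 4 mm, over the whole canister, hinged along the rear (+x) rim. Origin on the hinge axis. It rises 4.2 rad for each rad of pedal: about 1.5 rad (upright at the rear, top edge about 260 mm above the counter) with the pedal fully down. Never to be moved by hand.
- pedal (a joint): Pedal angle: 0 = up, lid shut; 0.36 rad = fully down, lid up. Hinge along the canister's y, 66 mm in front of the canister's middle, 47 mm above the counter. At the red grip it takes about 9 N to press at first. Fully down it stays by friction; 3 N lifts it, then from about half way the lid's weight drives it up and it slams if let go: hold it until it is up.
- pedal_grip (a point): Point on the pedal's red upright fin (10 mm thick in the canister's y, 36 mm long, 38 mm tall), 12 mm below its top, 26 mm above the pedal plate. Take it from above, fingers either side in y. It moves on an arc about the hinge: from 87 mm (up) to 49 mm (down) above the counter, going from 101 to 109 mm in front of the hinge; nearly straight.
- scraper: Red plastic scraper, 185 mm long, lying on the griddle. A bystander: leave it alone. Origin: centre of its underside.
- spoon_rest: White ceramic spoon rest, 105 mm across. A bystander: leave it alone. Origin: centre of its underside.
- bowl: Steel bowl, 150 mm across, 60 mm high. A bystander: leave it alone. Origin: centre of its underside.
- milk_can: Can, 74 mm across, 85 mm high. A bystander: leave it alone. Origin: centre of its underside.
- sauce: Amber glass bottle, 60 mm across, 170 mm high. A bystander: leave it alone. Origin: centre of its underside.
- mug: Blue mug, 76 mm across, 85 mm high. A bystander: leave it alone. Origin: centre of its underside.
- jar: Lidded glass jar, 68 mm across, 90 mm high. A bystander: leave it alone. Origin: centre of its underside.

How it is judged:
On the way, in this order (a step that is already met when the one before it is completed fails the run):
1. the tin stands upright on the cork mat, let go (z of tin in the frame of mat between 0 and 0.01 m and horizontal distance between tin and mat below 0.06 m and angle between tin's own z axis and vertical below 0.08 rad and contact force between the fingers and tin below 0.2 N), for 0.2 s.
2. the pedal is down and the lid up (pedal beyond 0.32 rad) (value of joint pedal above 0.32 rad), for 0.2 s.
3. the tin stands on the floor of the slot, let go, the lid still up (z of tin in the frame of slot between -0.006 and 0.01 m and x of tin in the frame of slot between -0.018 and 0.018 m and y of tin in the frame of slot between -0.055 and 0.055 m and angle between tin's own z axis and vertical below 0.2 rad and contact force between the fingers and tin below 0.2 N and value of joint pedal above 0.25 rad), for 0.2 s.
At the end, for the whole second after the job is handed in: The tin stands at rest on the floor of the canister's slot (within 10 mm in height, tilted less than 0.2 rad), and the pedal is fully up with the lid shut (pedal below 0.025 rad, lid within about 0.1 rad) (z of tin in the frame of slot between -0.006 and 0.01 m and x of tin in the frame of slot between -0.018 and 0.018 m and y of tin in the frame of slot between -0.055 and 0.055 m and angle between tin's own z axis and vertical below 0.2 rad and value of joint pedal below 0.025 rad and linear speed of tin below 0.02 m/s); the robot touches nothing.
It fails at once if the lid slams: the pedal rises faster than 0.7 rad/s (lid 2.9 rad/s) (velocity of joint pedal below -0.7 rad/s).
It fails at once if the lid is pushed by the robot directly (over 3 N) (contact force between any of the fingers, the arm and lid above 3 N).
It fails at once if the tin is dropped into the canister (faster than 0.45 m/s inside it) (horizontal distance between tin and slot below 0.06 m and z of tin in the frame of slot below 0.06 m and linear speed of tin above 0.45 m/s).
It fails at once if the tin is tipped over (angle between tin's own z axis and vertical above 0.8 rad).
It fails at once if another thing on the counter is moved by more than 30 mm (distance of any of scraper, spoon_rest, bowl, milk_can, sauce, mug, jar from where it was at the start of the episode above 0.03 m).
It also fails if it takes over 72 s, if anything falls off the work surface, if the arm or the gripper's body presses on something with over 40 N, if the wrist force passes 120 N, or if a joint passes its speed limit or range.

## Working session

There is one attempt and no reset: what is moved stays moved. The work goes in short steps, Python scripts to look and compute and a tool call to move; the robot and the scene stay as the last step left them, time stands still between calls to the robot, and variables do not carry over. Pictures are saved under pics/ and viewed, at most 10 in all, crops included, and the job is handed in when it is done.

Besides the shell and the picture viewer there is one more tool, called after "Request:" as name(argument=value, ...) on one line, values as JSON. arm_command: Moves the arm, as the interface text tells. Its arguments: {"type":"object","properties":{"motion":{"type":"array","items":{"type":"array","items":{"type":"array","items":{"type":"number"}}}},"squeeze":{"type":"number"}},"required":["motion"]}

```bash
mkdir -p pics; cat > h.py <<'E'
import numpy as np, cv2
from cell import sensors, camera, get_calibration, manip
def cal(name):
    c=get_calibration(name)
    if 'world_from_camera' in c: T=np.array(c['world_from_camera'])
    else:
        s=sensors.get_state(); W=np.eye(4); W[:3,:3]=s['orientation']; W[:3,3]=s['tool_pos']; T=W@np.array(c['T_tool_cam'])
    return np.array(c['intrinsics']),float(c['k1']),T
def rays(uv,K,k1):
    d=(np.asarray(uv,float).reshape(-1,2)-K[:2,2])/[K[0,0],K[1,1]]
    u=d.copy()
    for _ in range(20): u=d/(1+k1*(u**2).sum(1,keepdims=True))
    return np.c_[u,np.ones(len(u))]
def on_plane(uv,z,C):
    K,k1,T=C; r=rays(uv,K,k1)@T[:3,:3].T; o=T[:3,3]
    return o+r*((z-o[2])/r[:,2])[:,None]
def cloud(depth,C):
    K,k1,T=C; h,w=depth.shape; g=np.stack(np.meshgrid(np.arange(w),np.arange(h)),-1).reshape(-1,2)
    p=rays(g,K,k1)*depth.reshape(-1,1)
    return (p@T[:3,:3].T+T[:3,3]).reshape(h,w,3)
def snap(name,f):
    C=cal(name); im,d=camera(name); cv2.imwrite(f'pics/{f}.png',im[:,:,::-1]); np.savez(f'{f}.npz',im=im,d=d,K=C[0],k1=C[1],T=C[2]); return im,d,C
E
python3 - <<'E'
from h import *
a=snap('top','top0')[0]; b=snap('scene','scene0')[0]
for n in('top','scene'): C=cal(n); print(n,C[0].round(1).tolist(),C[1],C[2].round(3).tolist())
s=sensors.get_state(); print({k:np.round(v,3).tolist() for k,v in s.items()})
E
```

```text
top [[464.8, 0.0, 252.7], [0.0, 464.8, 189.2], [0.0, 0.0, 1.0]] -0.128820155563954 [[-0.02, -0.998, 0.061, 0.421], [-1.0, 0.02, 0.001, 0.025], [-0.002, -0.061, -0.998, 1.893], [0.0, 0.0, 0.0, 1.0]]
scene [[358.3, 0.0, 253.4], [0.0, 358.3, 192.1], [0.0, 0.0, 1.0]] -0.11161840592236116 [[0.725, 0.562, -0.398, 1.024], [0.689, -0.602, 0.404, -0.506], [-0.012, -0.567, -0.824, 1.151], [0.0, 0.0, 0.0, 1.0]]
{'t': 0.1, 'joint_positions': [1.069, 0.418, -0.01, 1.614, 0.005, 1.111, -0.053], 'qvel': [-0.001, -0.001, -0.001, -0.001, 0.001, -0.001, -0.0], 'tau': [0.004, -86.582, 0.682, -43.564, 0.019, 0.005, -0.0], 'tool_pos': [0.278, -0.559, 0.205], 'orientation': [[0.896, 0.445, -0.001], [0.445, -0.896, 0.001], [-0.0, -0.001, -1.0]], 'ft_force': [-0.041, -0.098, -0.146], 'torque': [0.017, -0.06, 0.042], 'grasp_force': 0.0, 'finger_gap': 0.085}
```

View pics/top0.png

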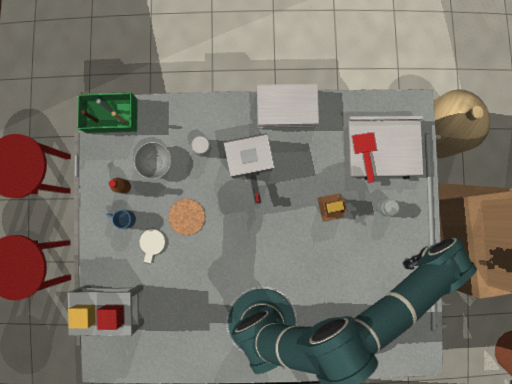

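View pics/scene0.png

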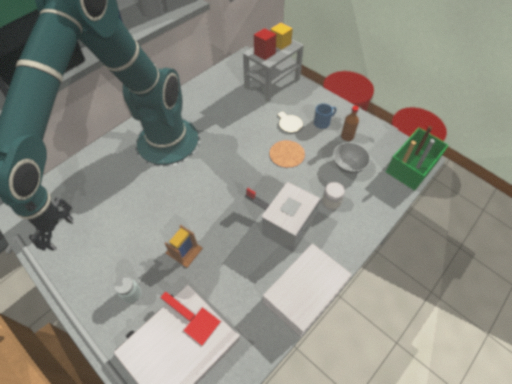

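The top view shows the tin in its rack at (336,207), the canister at (249,156) with its red grip at (257,198), and the mat at (187,216). The scene view shows the same layout, with the rack at (183,245). Next I measure these.

```bash
cat >> h.py <<'E'
def load(f):
    z=np.load(f+'.npz'); return z['im'],z['d'],(z['K'],float(z['k1']),z['T'])
def rect(mask,z,C):
    "largest blob -> min-area rectangle of its outline on the plane z: centre, sizes, angle of the long side"
    cs,_=cv2.findContours(mask.astype(np.uint8),cv2.RETR_EXTERNAL,cv2.CHAIN_APPROX_NONE)
    c=max(cs,key=cv2.contourArea); p=on_plane(c.reshape(-1,2),z,C)[:,:2]
    b=cv2.boxPoints(cv2.minAreaRect((p*1000).astype(np.float32)))/1000
    e=[b[1]-b[0],b[2]-b[1]]; e.sort(key=np.linalg.norm)
    return b.mean(0).round(4),np.linalg.norm(e,axis=1).round(4),round(float(np.arctan2(e[1][1],e[1][0])),3),cv2.contourArea(c)
def hsv(im): return cv2.cvtColor(im,cv2.COLOR_RGB2HSV).astype(int)
E
python3 - <<'E'
from h import *
im,d,C=load('top0'); H=hsv(im); P=cloud(d,C)
def box(u0,u1,v0,v1):
    m=np.zeros(d.shape,bool); m[v0:v1,u0:u1]=1; return m
h,s,v=H[...,0],H[...,1],H[...,2]
print('tin',rect(box(315,355,190,225)&(h>18)&(h<35)&(s>150)&(v>110),.106,C))
print('wood',rect(box(310,360,185,230)&(h<22)&(s>90)&(d>0),.006,C))
print('mat',rect(box(160,215,190,245)&(h<22)&(s>80),.004,C))
print('lid',rect(box(215,290,125,185)&(P[...,2]>.11),.129,C))
print('lidz',np.median(P[150:165,240:250,2]))
m=box(245,270,185,210)&((h<8)|(h>172))&(s>110)
print('grip',rect(m,.099,C))
print('grip z', np.sort(P[m][:,2])[-5:])
for n,(u,v_) in dict(scraper=(365,150),bowl=(152,158),can=(200,145),sauce=(120,185),jar=(390,208),rest=(152,242),mug=(123,219)).items(): print(n,P[v_,u].round(3))
E
```

```text
tin (array([ 0.4591, -0.2881], dtype=float32), array([0.037 , 0.0641], dtype=float32), -1.398, 135.5)
wood (array([ 0.4603, -0.2966], dtype=float32), array([0.098 , 0.1061], dtype=float32), -1.378, 533.5)
mat (array([0.4317, 0.2986], dtype=float32), array([0.1424, 0.1434], dtype=float32), 1.554, 986.5)
lid (array([0.6629, 0.0412], dtype=float32), array([0.1361, 0.17  ], dtype=float32), -1.392, 1497.0)
lidz 0.1323398270626306
grip (array([0.4994, 0.0112], dtype=float32), array([0.0121, 0.0364], dtype=float32), 0.176, 21.5)
grip z [0.10385075 0.10441159 0.10611525 0.10716653 0.10722493]
scraper [ 0.682 -0.426  0.06 ]
bowl [0.674 0.438 0.006]
can [0.711 0.23  0.086]
sauce [0.556 0.537 0.129]
jar [ 0.447 -0.507  0.1  ]
rest [0.331 0.44  0.012]
mug [0.426 0.562 0.002]
```

```bash
cat >> h.py <<'E'
from scipy.spatial.transform import Rotation as Ro
def go(x,y,z,yang):
    "tool shift and turn to reach TCP xyz, pointing down, tool y at world angle yang (mod pi)"
    s=sensors.get_state(); R=np.array(s['orientation'])
    cur=np.arctan2(R[1,1],R[0,1]); d=(yang-cur+np.pi/2)%np.pi-np.pi/2; a=cur+d
    Y=np.array([np.cos(a),np.sin(a),0]); Z=np.array([0,0,-1.]); G=np.c_[np.cross(Y,Z),Y,Z]
    print('shift',(R.T@(np.array([x,y,z])-s['tool_pos'])).round(4),'turn',Ro.from_matrix(R.T@G).as_rotvec().round(4),'t',round(s['t'],2))
E
python3 - <<'E'
from h import *
go(.46,-.29,.25,.173)
print(np.round(get_calibration('wrist')['T_tool_cam'],3).tolist())
E
```

```text
shift [ 0.2831 -0.1604 -0.0452] turn [-1.000e-03 -7.000e-04 -1.283e+00] t 0.1
[[0.001, -0.955, -0.295, 0.075], [1.0, 0.001, 0.001, -0.001], [-0.0, -0.295, 0.955, -0.169], [0.0, 0.0, 0.0, 1.0]]
```

Request:
arm_command(motion=[[[0.283,-0.16,-0.045,0,0,-1.283,100],[0.283,-0.16,-0.045,0,0,-1.283,100],[0.283,-0.16,-0.045,0,0,-1.283,100],[0.283,-0.16,-0.045,0,0,-1.283,100],[0.283,-0.16,-0.045,0,0,-1.283,100],[0.283,-0.16,-0.045,0,0,-1.283,100],[0.283,-0.16,-0.045,0,0,-1.283,100],[0.283,-0.16,-0.045,0,0,-1.283,100]]])

```text
t: 0.9
tool_pos: [0.4628, -0.2866, 0.2507]
orientation: [[-0.102, 0.995, 0.001], [0.995, 0.102, 0.001], [0.0, 0.001, -1.0]]
ft_force: [-0.5, -0.8, -0.2]
finger_gap: 0.0856
grasp_force: 0.0
```

```bash
python3 - <<'E'
from h import *
go(.46,-.29,.25,.173)
E
```

```text
shift [-0.0031 -0.0031  0.0007] turn [ 0.0012 -0.0004 -0.0706] t 0.9
```

Request:
arm_command(motion=[[[-0.003,-0.003,0,0,0,-0.07,100],[-0.003,-0.003,0,0,0,-0.07,100],[-0.003,-0.003,0,0,0,-0.07,100]]])

```text
t: 1.2
tool_pos: [0.4574, -0.294, 0.25]
orientation: [[-0.156, 0.988, -0.0], [0.988, 0.156, 0.0], [0.0, -0.0, -1.0]]
ft_force: [0.8, 0.0, 0.5]
finger_gap: 0.0857
grasp_force: 0.0
```

```bash
python3 - <<'E'
from h import *
im,d,C=snap('wrist','w1'); H=hsv(im); h,s,v=H[...,0],H[...,1],H[...,2]
print('tin',rect((h>18)&(h<35)&(s>150)&(v>90),.106,C))
P=cloud(d,C); m=(h>18)&(h<35)&(s>150)&(v>90); print(np.median(P[m],0))
go(.46,-.29,.25,.173)
E
```

```text
tin (array([ 0.4594, -0.2906], dtype=float32), array([0.0347, 0.0649], dtype=float32), -1.394, 1536.0)
[ 0.45947957 -0.28882774  0.10724751]
shift [0.0035 0.0032 0.    ] turn [-0.0003 -0.0003 -0.0157] t 1.25
```

View pics/w1.png

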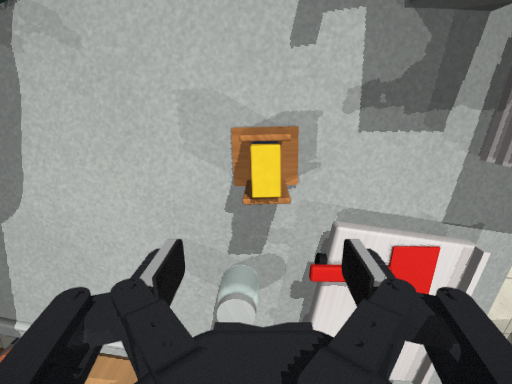

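The wrist view shows the yellow cap at (265,170) centred between its two cheeks, with the jar and scraper well clear of the fingers' path.

```bash
python3 - <<'E'
from h import *
go(.4595,-.2903,.056,.176)
E
```

```text
shift [0.0032 0.0027 0.194 ] turn [-0.0003 -0.0003 -0.0187] t 1.25
```

Request:
arm_command(motion=[[[0.003,0.003,0.05,0,0,-0.018,100],[0.003,0.003,0.1,0,0,-0.018,100],[0.003,0.003,0.11,0,0,-0.018,100],[0.003,0.003,0.11,0,0,-0.018,100]]])

```text
t: 1.65
tool_pos: [0.4596, -0.2901, 0.1396]
orientation: [[-0.176, 0.984, -0.002], [0.984, 0.176, 0.002], [0.002, -0.002, -1.0]]
ft_force: [-0.7, -0.2, 0.8]
finger_gap: 0.0856
grasp_force: 0.0
```

```bash
python3 - <<'E'
from h import *
go(.4595,-.2903,.056,.176)
E
```

```text
shift [-0.0003  0.0001  0.0836] turn [-0.0019 -0.002   0.0011] t 1.65
```

Well aligned; now I descend and close.

Request:
arm_command(motion=[[[0,0,0.03,0,0,0,100],[0,0,0.06,0,0,0,100],[0,0,0.084,0,0,0,100],[0,0,0.084,0,0,0,100],[0,0,0.084,0,0,0,30],[0,0,0.084,0,0,0,30],[0,0,0.084,0,0,0,20],[0,0,0.084,0,0,0,20]]], squeeze=40)

```text
t: 2.45
tool_pos: [0.4605, -0.291, 0.0575]
orientation: [[-0.177, 0.984, 0.001], [0.984, 0.177, -0.001], [-0.001, 0.001, -1.0]]
ft_force: [-4.0, 2.0, 13.6]
finger_gap: 0.0335
grasp_force: 38.2
```

Request:
arm_command(motion=[[[0,0,0,0,0,0,15],[0,0,0,0,0,0,10],[0,0,0,0,0,0,10],[0,0,0,0,0,0,10],[0,0,-0.02,0,0,0,10],[0,0,-0.04,0,0,0,10],[0,0,-0.06,0,0,0,10],[0,0,-0.06,0,0,0,10]]])

```text
t: 3.25
tool_pos: [0.4611, -0.2912, 0.1187]
orientation: [[-0.177, 0.984, 0.003], [0.984, 0.177, -0.002], [-0.003, 0.003, -1.0]]
ft_force: [-0.2, -0.8, -3.8]
finger_gap: 0.0331
grasp_force: 42.1
```

Request:
arm_command(motion=[[[0,0,-0.04,0,0,0,10],[0,0,-0.08,0,0,0,10],[0.04,0.005,-0.11,0,0,0,10],[0.08,0.01,-0.12,0,0,0,10],[0.12,0.015,-0.12,0,0,0,10],[0.165,0.021,-0.12,0,0,0,10],[0.21,0.027,-0.12,0,0,0,10],[0.25,0.032,-0.12,0,0,0,10]]])

```text
t: 4.05
tool_pos: [0.4465, -0.0367, 0.2356]
orientation: [[-0.177, 0.984, -0.001], [0.984, 0.177, -0.0], [-0.0, -0.001, -1.0]]
ft_force: [0.5, -0.9, -3.9]
finger_gap: 0.0334
grasp_force: 42.1
```

Request:
arm_command(motion=[[[0.045,0.006,0,0,0,0,10],[0.09,0.012,0,0,0,0,10],[0.135,0.018,0,0,0,0,10],[0.18,0.024,0,0,0,0,10],[0.225,0.03,0,0,0,0,10],[0.27,0.035,0,0,0,0,10],[0.31,0.04,0,0,0,0,10],[0.335,0.044,0,0,0,0,10]]])

```text
t: 4.85
tool_pos: [0.4301, 0.3016, 0.2354]
orientation: [[-0.179, 0.984, -0.001], [0.984, 0.179, 0.001], [0.001, -0.001, -1.0]]
ft_force: [0.9, -0.7, -3.6]
finger_gap: 0.0334
grasp_force: 42.1
```

```bash
python3 - <<'E'
from h import *
go(.432,.299,.057,.177)
s=sensors.get_state(); print(s['tool_pos'],s['joint_positions'],s['grasp_force'])
# mat from the top view once more by its cloud: height check
im,d,C=snap('wrist','w2')
E
```

```text
shift [-0.0031  0.0016  0.1784] turn [-0.0009 -0.0009  0.0033] t 4.85
[0.4300778  0.30159036 0.23544733] [ 0.00624851  0.2959213  -0.80602477  1.80449927  0.2323304   1.13968679
 -0.69587474] 42.14769423007965
```

View pics/w2.png

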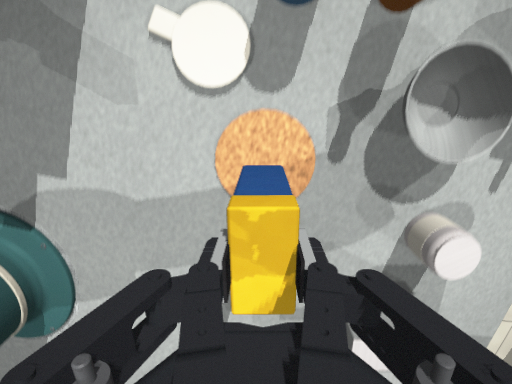

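The tin hangs upright in the fingers, with its cap around (263,255), above the mat at (265,150). Now I lower it, taking the last part slowly.

Request:
arm_command(motion=[[[-0.003,0.002,0.04,0,0,0,10],[-0.003,0.002,0.08,0,0,0,10],[-0.003,0.002,0.12,0,0,0,10],[-0.003,0.002,0.15,0,0,0,10],[-0.003,0.002,0.165,0,0,0,10],[-0.003,0.002,0.17,0,0,0,10],[-0.003,0.002,0.173,0,0,0,10],[-0.003,0.002,0.173,0,0,0,10]]])

```text
t: 5.7
tool_pos: [0.4342, 0.2965, 0.064]
orientation: [[-0.177, 0.984, 0.001], [0.984, 0.177, 0.001], [0.0, 0.001, -1.0]]
ft_force: [0.1, -1.2, -3.5]
finger_gap: 0.0332
grasp_force: 42.0
```

Request:
arm_command(motion=[[[0,0,0.002,0,0,0,10],[0,0,0.004,0,0,0,10],[0,0,0.005,0,0,0,10]]])

```text
t: 6.0
tool_pos: [0.4339, 0.2962, 0.0584]
orientation: [[-0.177, 0.984, 0.0], [0.984, 0.177, 0.0], [0.0, 0.001, -1.0]]
ft_force: [-1.0, -0.3, -2.5]
finger_gap: 0.0331
grasp_force: 42.1
```

Request:
arm_command(motion=[[[0,0,0.001,0,0,0,10],[0,0,0.002,0,0,0,10],[0,0,0.003,0,0,0,10]]])

```text
t: 6.3
tool_pos: [0.4338, 0.2964, 0.0555]
orientation: [[-0.177, 0.984, 0.0], [0.984, 0.177, 0.0], [0.0, 0.0, -1.0]]
ft_force: [-7.3, -5.3, 26.2]
finger_gap: 0.033
grasp_force: 45.9
```

Request:
arm_command(motion=[[[0,0,-0.001,0,0,0,10],[0,0,-0.001,0,0,0,20],[0,0,-0.001,0,0,0,60],[0,0,-0.001,0,0,0,100],[0,0,-0.001,0,0,0,100],[0,0,-0.001,0,0,0,100],[0,0,-0.001,0,0,0,100],[0,0,-0.001,0,0,0,100]]])

```text
t: 7.1
tool_pos: [0.4337, 0.2962, 0.0562]
orientation: [[-0.177, 0.984, -0.0], [0.984, 0.177, 0.0], [0.0, -0.0, -1.0]]
ft_force: [1.3, -0.7, -0.5]
finger_gap: 0.0852
grasp_force: 0.0
```

Request:
arm_command(motion=[[[0,0,-0.03,0,0,0,100],[0,0,-0.07,0,0,0,100],[0,0,-0.11,0,0,0,100],[0,0,-0.15,0,0,0,100],[0,0,-0.19,0,0,0,100],[0,0,-0.19,0,0,0,100],[0,0,-0.19,0,0,0,100],[0,0,-0.19,0,0,0,100]]])

```text
t: 7.9
tool_pos: [0.4334, 0.2958, 0.2454]
orientation: [[-0.177, 0.984, -0.001], [0.984, 0.177, -0.001], [-0.0, -0.001, -1.0]]
ft_force: [0.7, -0.5, -0.7]
finger_gap: 0.0856
grasp_force: 0.0
```

```bash
python3 - <<'E'
from h import *
im,d,C=snap('wrist','w3'); H=hsv(im); h,s,v=H[...,0],H[...,1],H[...,2]
m=(h>18)&(h<35)&(s>150)&(v>90); print('tin',rect(m,.104,C)); P=cloud(d,C); print(np.median(P[m],0))
m=(h<18)&(s>70)&(s<190); print('mat',rect(m,.004,C))
g=.4994,.0112
go(*g,.2,1.748)
E
```

```text
tin (array([0.433 , 0.2972], dtype=float32), array([0.035 , 0.0651], dtype=float32), -1.407, 1550.0)
[0.43264184 0.29809886 0.10521896]
mat (array([0.4325, 0.2976], dtype=float32), array([0.1481, 0.1487], dtype=float32), 0.995, 7387.0)
shift [-0.2918  0.0147  0.0453] turn [-1.60e-03 -9.00e-04 -1.57e+00] t 7.95
```

View pics/w3.png

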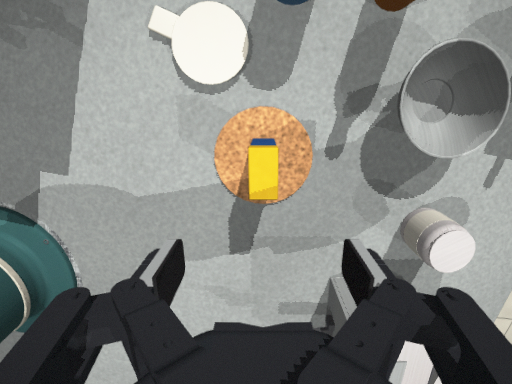

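The tin stands upright at the mat's middle, with its cap at (263,172). Next I go above the pedal grip.

Request:
arm_command(motion=[[[-0.04,0.002,0,0,0,-0.15,100],[-0.08,0.004,0,0,0,-0.3,100],[-0.12,0.006,0,0,0,-0.45,100],[-0.16,0.008,0,0,0,-0.6,100],[-0.2,0.01,0,0,0,-0.75,100],[-0.24,0.012,0,0,0,-0.9,100],[-0.28,0.014,0,0,0,-1.05,100],[-0.292,0.015,0,0,0,-1.2,100]]])

```text
t: 8.75
tool_pos: [0.5002, 0.0075, 0.2451]
orientation: [[-0.942, 0.334, -0.002], [0.334, 0.942, -0.0], [0.002, -0.001, -1.0]]
ft_force: [0.4, 0.2, 0.3]
finger_gap: 0.0852
grasp_force: 0.0
```

Request:
arm_command(motion=[[[0,0,0,0,0,-0.15,100],[0,0,0,0,0,-0.3,100],[0,0,0,0,0,-0.37,100],[0,0,0,0,0,-0.37,100],[0,0,0,0,0,-0.37,100]]])

```text
t: 9.25
tool_pos: [0.4999, 0.0114, 0.2456]
orientation: [[-1.0, -0.025, -0.001], [-0.025, 1.0, 0.0], [0.001, 0.0, -1.0]]
ft_force: [-0.3, -0.1, 0.1]
finger_gap: 0.0851
grasp_force: 0.0
```

```bash
python3 - <<'E'
from h import *
im,d,C=snap('wrist','w4'); H=hsv(im); h,s,v=H[...,0],H[...,1],H[...,2]; P=cloud(d,C)
m=((h<8)|(h>172))&(s>130)&(v>60); m&=np.linalg.norm(P[...,:2]-[.4994,.0112],axis=-1)<.06
top=m&(P[...,2]>.093); print('grip',rect(m,.099,C),rect(top,.099,C),P[top].mean(0),np.percentile(P[m][:,2],[5,50,95]))
go(.4994,.0112,.2,1.748); print(sensors.get_state()['tool_pos'])
E
```

```text
grip (array([0.4969, 0.0086], dtype=float32), array([0.0108, 0.0435], dtype=float32), 0.18, 273.5) (array([0.5001, 0.0086], dtype=float32), array([0.0098, 0.0365], dtype=float32), 0.177, 209.5) [0.49945575 0.00862258 0.09950799] [0.06760911 0.09912193 0.10139774]
shift [ 0.0006 -0.0002  0.0458] turn [ 0.0004 -0.0008 -0.152 ] t 9.3
[0.50001531 0.01144509 0.24576427]
```

View pics/w4.png

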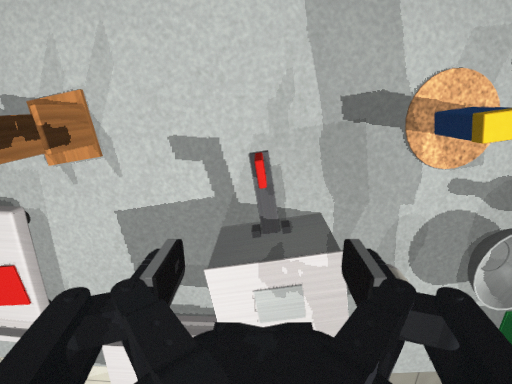

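The grip is at (262,172) in the picture, or (0.500, 0.009) in the world, and the canister's front is at (275,240). Now I align and take it.

Request:
arm_command(motion=[[[0,-0.0027,0.03,0,0,-0.14,100],[0,-0.0027,0.07,0,0,-0.152,100],[0,-0.0027,0.11,0,0,-0.152,100],[0,-0.0027,0.12,0,0,-0.152,100],[0,-0.0027,0.12,0,0,-0.152,100]]])

```text
t: 9.8
tool_pos: [0.4997, 0.0091, 0.1257]
orientation: [[-0.984, -0.178, -0.002], [-0.178, 0.984, 0.001], [0.002, 0.001, -1.0]]
ft_force: [0.1, -0.8, 0.1]
finger_gap: 0.0854
grasp_force: 0.0
```

```bash
python3 - <<'E'
from h import *
go(.5,.0087,.07,1.748)
E
```

```text
shift [-0.0003 -0.0005  0.0557] turn [ 0.0011 -0.0021  0.002 ] t 9.8
```

Request:
arm_command(motion=[[[0,0,0.03,0,0,0,100],[0,0,0.056,0,0,0,60],[0,0,0.056,0,0,0,40],[0,0,0.056,0,0,0,20],[0,0,0.056,0,0,0,0],[0,0,0.056,0,0,0,0],[0,0,0.056,0,0,0,0],[0,0,0.056,0,0,0,0]]], squeeze=40)

```text
t: 10.6
tool_pos: [0.501, 0.0084, 0.0713]
orientation: [[-0.984, -0.178, 0.002], [-0.178, 0.984, -0.001], [-0.001, -0.001, -1.0]]
ft_force: [-0.3, -2.2, 9.3]
finger_gap: 0.0076
grasp_force: 39.2
```

Request:
arm_command(motion=[[[0,0,0,0,0,0,0],[0,0,0,0,0,0,0]]])

```text
t: 10.8
tool_pos: [0.5009, 0.0084, 0.0712]
orientation: [[-0.984, -0.178, 0.001], [-0.178, 0.984, -0.001], [-0.001, -0.001, -1.0]]
ft_force: [-1.2, -0.3, 9.0]
finger_gap: 0.0076
grasp_force: 39.2
```

Request:
arm_command(motion=[[[0.002,0,0.006,0,0,0,0],[0.004,0,0.0125,0,0,0,0],[0.0055,0,0.0185,0,0,0,0],[0.0065,0,0.025,0,0,0,0],[0.0073,0,0.0315,0,0,0,0],[0.0076,0,0.0365,0,0,0,0],[0.0076,0,0.039,0,0,0,0],[0.0076,0,0.039,0,0,0,0]]])

```text
t: 11.6
tool_pos: [0.4918, 0.0068, 0.0314]
orientation: [[-0.984, -0.178, -0.002], [-0.178, 0.984, -0.001], [0.002, -0.001, -1.0]]
ft_force: [-8.0, -3.5, 7.0]
finger_gap: 0.0076
grasp_force: 51.3
```

```bash
python3 - <<'E'
from h import *
im,d,C=snap('top','top1'); P=cloud(d,C); Q=P.reshape(-1,3)
m=(np.linalg.norm(Q[:,:2]-[.664,.04],axis=1)<.13)&(Q[:,2]>.14); print(m.sum(),Q[m].mean(0),Q[m][:,2].max())
print(sensors.get_state()['ft_force'])
cv2.imwrite('pics/top1c.png',cv2.resize(im[110:260,150:330,::-1],None,fx=4,fy=4,interpolation=cv2.INTER_CUBIC))
E
```

```text
288 [0.6902164  0.04329441 0.24692375] 0.4101557405845926
[-8.68264436 -3.07983331  6.02645217]
```

View pics/top1c.png

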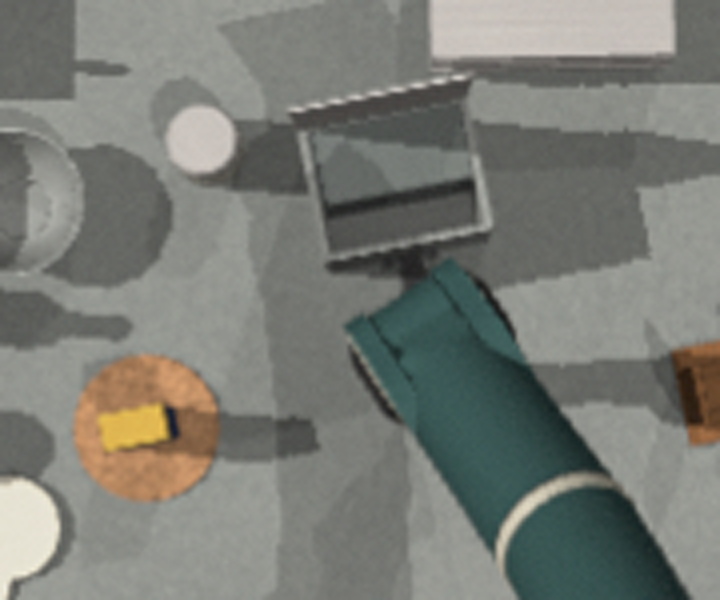

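The crop shows the lid standing upright at the rear (380,95), the slot open as a dark strip at (405,215), and the tin still on the mat at (137,427). Now I release the grip.

Request:
arm_command(motion=[[[0,0,0.001,0,0,0,10],[0,0,0.001,0,0,0,40],[0,0,0.001,0,0,0,60],[0,0,0.001,0,0,0,60],[0,0,0.001,0,0,0,60],[0,0,-0.03,0,0,0,60],[0,0,-0.07,0,0,0,60],[0,0,-0.11,0,0,0,60]]])

```text
t: 12.45
tool_pos: [0.4923, 0.0077, 0.1424]
orientation: [[-0.984, -0.179, -0.001], [-0.179, 0.984, 0.001], [0.001, 0.001, -1.0]]
ft_force: [0.9, -0.8, 1.6]
finger_gap: 0.0513
grasp_force: 0.0
```

Request:
arm_command(motion=[[[0,0,-0.04,0,0,0,100],[0,0,-0.08,0,0,0,100],[0,0,-0.11,0,0,0,100],[0,0,-0.11,0,0,0,100]]])

```text
t: 12.85
tool_pos: [0.4944, 0.0076, 0.2548]
orientation: [[-0.984, -0.178, 0.005], [-0.178, 0.984, -0.001], [-0.005, -0.002, -1.0]]
ft_force: [0.1, -0.1, -0.6]
finger_gap: 0.0854
grasp_force: 0.0
```

```bash
python3 - <<'E'
from h import *
im,d,C=snap('wrist','w5'); H=hsv(im); h,s,v=H[...,0],H[...,1],H[...,2]; P=cloud(d,C)
m=((h<8)|(h>172))&(s>130)&(v>60)&(np.linalg.norm(P[...,:2]-[.4994,.0112],axis=-1)<.06)
print('grip',P[m].mean(0),rect(m,.061,C),np.percentile(P[m][:,2],[5,50,95]))
# canister cross-section: depth in canister frame
a=.177; c=np.array([.6635,.0395]); L=(P[...,:2]-c)@np.array([[np.cos(a),-np.sin(a)],[np.sin(a),np.cos(a)]])
z=P[...,2]
for x in np.arange(-.075,.02,.004):
    k=(abs(L[...,0]-x)<.002)&(abs(L[...,1])<.03)&(d>0)&(z<.14)
    if k.sum(): print(round(x,3),k.sum(),np.median(z[k]).round(3))
for x0 in (-.035,):
  k=(abs(L[...,0]+.066)<.006)&(z>.118)&(z<.132)&(d>0); print('front rim y',L[k][:,1].min(),L[k][:,1].max(), 'x',L[k][:,0].min())
go(.433,.2975,.2,1.74)
E
```

```text
grip [0.49064305 0.00701153 0.06077917] (array([0.4907, 0.0066], dtype=float32), array([0.0095, 0.0356], dtype=float32), 0.184, 165.5) [0.05674364 0.06089538 0.06535981]
-0.075 191 0.047
-0.071 139 0.05
-0.067 131 0.051
-0.063 1366 0.093
-0.059 114 0.126
-0.011 768 0.104
-0.007 578 0.086
-0.003 119 0.122
0.001 99 0.122
0.005 112 0.122
0.009 100 0.122
0.013 103 0.122
0.017 111 0.122
front rim y -0.08375208621535633 0.08133786574635604 x -0.06441346721508238
shift [0.008  0.2964 0.0522] turn [-0.0015  0.0027  0.0098] t 12.9
```

View pics/w5.png

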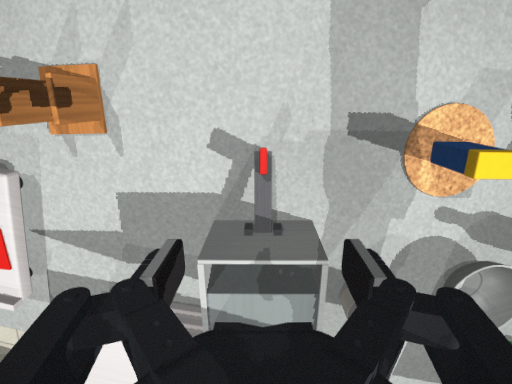

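The pedal is down, with the grip at (263,160), its top now at z 0.061. The slot is open behind the front rim at (263,262). Now I go over the tin.

Request:
arm_command(motion=[[[0.001,0.04,0,0,0,0,100],[0.002,0.085,0,0,0,0,100],[0.004,0.13,0,0,0,0,100],[0.005,0.175,0,0,0,0,100],[0.006,0.22,0,0,0,0,100],[0.008,0.265,0,0,0,0,100],[0.008,0.296,0,0,0,0,100],[0.008,0.296,0,0,0,0,100]]])

```text
t: 13.7
tool_pos: [0.4297, 0.3012, 0.2503]
orientation: [[-0.983, -0.184, -0.002], [-0.184, 0.983, 0.001], [0.002, 0.002, -1.0]]
ft_force: [-0.8, -0.5, -0.8]
finger_gap: 0.0854
grasp_force: 0.0
```

Request:
arm_command(motion=[[[0,0,0.04,0,0,0,100],[0,0,0.08,0,0,0,100],[0,0,0.1,0,0,0,100],[0,0,0.1,0,0,0,100]]])

```text
t: 14.1
tool_pos: [0.4306, 0.2957, 0.1481]
orientation: [[-0.984, -0.179, -0.005], [-0.179, 0.984, -0.002], [0.005, -0.001, -1.0]]
ft_force: [0.1, 0.7, 0.1]
finger_gap: 0.0853
grasp_force: 0.0
```

```bash
python3 - <<'E'
from h import *
im,d,C=snap('wrist','w6'); H=hsv(im); h,s,v=H[...,0],H[...,1],H[...,2]
m=(h>18)&(h<35)&(s>150)&(v>90); print('tin',rect(m,.104,C))
go(.4328,.2973,.06,1.742)
E
```

```text
tin (array([0.4309, 0.2958], dtype=float32), array([0.0387, 0.0632], dtype=float32), -1.39, 3203.0)
shift [-0.0018  0.0005  0.0902] turn [-0.0003 -0.0028  0.0085] t 14.15
```

Request:
arm_command(motion=[[[-0.0015,0,0.03,0,0,0,100],[-0.0015,0,0.06,0,0,0,100],[-0.0015,0,0.088,0,0,0,100],[-0.0015,0,0.088,0,0,0,90],[-0.0015,0,0.088,0,0,0,70],[-0.0015,0,0.088,0,0,0,60],[-0.0015,0,0.088,0,0,0,50],[-0.0015,0,0.088,0,0,0,40]]], squeeze=50)

```text
t: 14.95
tool_pos: [0.4346, 0.298, 0.0653]
orientation: [[-0.984, -0.178, 0.003], [-0.178, 0.984, 0.001], [-0.003, 0.001, -1.0]]
ft_force: [-1.6, -3.2, 11.2]
finger_gap: 0.0602
grasp_force: 55.1
```

Request:
arm_command(motion=[[[0,0,0,0,0,0,40],[0,0,0,0,0,0,40],[0,0,-0.02,0,0,0,40],[0,0,-0.04,0,0,0,40],[0,0,-0.06,0,0,0,40],[0,0,-0.06,0,0,0,40]]])

```text
t: 15.55
tool_pos: [0.4348, 0.2984, 0.1264]
orientation: [[-0.984, -0.178, 0.004], [-0.178, 0.984, 0.002], [-0.004, 0.001, -1.0]]
ft_force: [0.7, -0.3, -3.9]
finger_gap: 0.0602
grasp_force: 57.1
```

Request:
arm_command(motion=[[[0,0,-0.03,0,0,0,40],[0,-0.02,-0.07,0,0,0,40],[0,-0.06,-0.1,0,0,0,40],[0,-0.1,-0.11,0,0,0,40],[0,-0.14,-0.11,0,0,0,40],[0,-0.18,-0.11,0,0,0,40],[0,-0.21,-0.11,0,0,0,40],[0,-0.21,-0.11,0,0,0,40]]])

```text
t: 16.35
tool_pos: [0.4716, 0.0864, 0.2329]
orientation: [[-0.985, -0.173, -0.0], [-0.173, 0.985, -0.002], [0.001, -0.001, -1.0]]
ft_force: [0.2, 0.1, -3.7]
finger_gap: 0.0602
grasp_force: 57.1
```

```bash
python3 - <<'E'
from h import *
im,d,C=snap('wrist','w7'); H=hsv(im); h,s,v=H[...,0],H[...,1],H[...,2]; S=sensors.get_state()
m=(h>18)&(h<35)&(s>150)&(v>90)
zt=S['tool_pos'][2]+.0387; P=cloud(d,C); k=m&(abs(P[...,2]-zt)<.008); print(zt,k.sum(),m.sum(),np.median(P[m][:,2]))
c=rect(k,zt,C); print(c); R=S['orientation']; 
q=(P[k]-S['tool_pos'])@np.array(R); print('tool frame extents',np.percentile(q,[1,50,99],axis=0).round(4).tolist())
print(S['tool_pos'],S['grasp_force']); go(.6292,.0323,.23,1.748)
E
```

```text
0.27174132425303277 7233 7818 0.2733402366239823
(array([0.4684, 0.0861], dtype=float32), array([0.0387, 0.0628], dtype=float32), -1.392, 7092.5)
tool frame extents [[-0.0144, -0.0317, -0.0422], [0.0055, -0.0023, -0.0404], [0.0195, 0.0279, -0.0316]]
[0.47125582 0.08870395 0.23304132] 57.15038469832507
shift [-0.1457 -0.0831  0.0031] turn [-0.0007 -0.0002 -0.0015] t 16.4
```

View pics/w7.png

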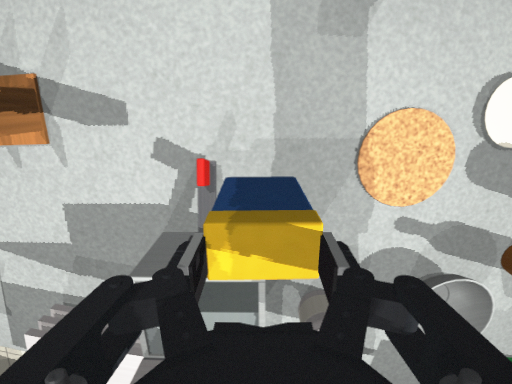

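The tin hangs upright in the fingers, its cap spanning (205–322, 212–280) with a 2.5 mm offset along tool x. The pedal is still down at (203,172) and the slot is open.

Request:
arm_command(motion=[[[-0.025,-0.02,0,0,0,0,40],[-0.055,-0.04,0,0,0,0,40],[-0.085,-0.06,0,0,0,0,40],[-0.115,-0.075,0,0,0,0,40],[-0.14,-0.083,0,0,0,0,40],[-0.148,-0.083,0,0,0,0,40],[-0.148,-0.083,0,0,0,0,40],[-0.148,-0.083,0,0,0,0,40]]])

```text
t: 17.2
tool_pos: [0.6307, 0.0368, 0.2331]
orientation: [[-0.984, -0.18, -0.0], [-0.18, 0.984, 0.0], [0.0, 0.0, -1.0]]
ft_force: [-0.3, 0.1, -3.6]
finger_gap: 0.0606
grasp_force: 57.1
```

```bash
python3 - <<'E'
from h import *
go(.6316,.0327,.07,1.748)
im,d,C=snap('wrist','w8'); P=cloud(d,C); a=.177; c=np.array([.6635,.0395]); L=(P[...,:2]-c)@np.array([[np.cos(a),-np.sin(a)],[np.sin(a),np.cos(a)]])
z=P[...,2]; k=(abs(L[...,0]+.062)<.012)&(abs(L[...,1])<.1)&(z>.117)&(z<.133)&(d>0)
print('front rim x',np.percentile(L[k][:,0],[2,50,98]).round(4),'y',np.percentile(L[k][:,1],[1,99]).round(4),k.sum())
E
```

```text
shift [-0.0003 -0.0042  0.1631] turn [ 0.0004 -0.0004  0.0039] t 17.2
front rim x [-0.0639 -0.0609 -0.0512] y [-0.0833  0.0805] 1270
```

View pics/w8.png

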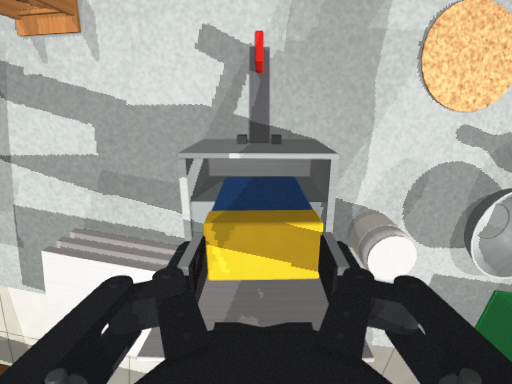

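The tin at (263,240) lies between the slot's side walls at (190,…) and (330,…), behind the front rim at row 155. I lower it slowly.

Request:
arm_command(motion=[[[-0.001,-0.004,0.015,0,0,0,40],[-0.001,-0.004,0.03,0,0,0,40],[-0.001,-0.004,0.045,0,0,0,40],[-0.001,-0.004,0.06,0,0,0,40],[-0.001,-0.004,0.075,0,0,0,40],[-0.001,-0.004,0.09,0,0,0,40],[-0.001,-0.004,0.1,0,0,0,40],[-0.001,-0.004,0.1,0,0,0,40]]])

```text
t: 18.05
tool_pos: [0.6325, 0.0318, 0.1316]
orientation: [[-0.984, -0.179, -0.002], [-0.179, 0.984, 0.0], [0.002, 0.001, -1.0]]
ft_force: [-1.1, -0.6, -3.4]
finger_gap: 0.0602
grasp_force: 57.1
```

Request:
arm_command(motion=[[[0,0,0.015,0,0,0,40],[0,0,0.03,0,0,0,40],[0,0,0.042,0,0,0,40],[0,0,0.052,0,0,0,40],[0,0,0.058,0,0,0,40],[0,0,0.06,0,0,0,40],[0,0,0.06,0,0,0,40]]])

```text
t: 18.75
tool_pos: [0.6333, 0.0319, 0.0731]
orientation: [[-0.984, -0.179, -0.0], [-0.179, 0.984, 0.0], [-0.0, 0.0, -1.0]]
ft_force: [-0.1, 0.4, -3.7]
finger_gap: 0.0598
grasp_force: 57.1
```

No contact yet; I go on gently.

Request:
arm_command(motion=[[[0,0,0.002,0,0,0,40],[0,0,0.004,0,0,0,40],[0,0,0.005,0,0,0,40],[0,0,0.0055,0,0,0,40],[0,0,0.006,0,0,0,40]]])

```text
t: 19.25
tool_pos: [0.6334, 0.0318, 0.0675]
orientation: [[-0.984, -0.178, 0.0], [-0.178, 0.984, -0.0], [-0.0, -0.0, -1.0]]
ft_force: [-1.0, -1.5, 4.3]
finger_gap: 0.0602
grasp_force: 58.0
```

Request:
arm_command(motion=[[[0,0,0.0005,0,0,0,40],[0,0,0.0005,0,0,0,70],[0,0,0.0005,0,0,0,85],[0,0,0.0005,0,0,0,95],[0,0,0.0005,0,0,0,95],[0,0,0.0005,0,0,0,95],[0,0,0.0005,0,0,0,95],[0,0,0.0005,0,0,0,95]]])

```text
t: 20.05
tool_pos: [0.6331, 0.0319, 0.0667]
orientation: [[-0.984, -0.179, -0.0], [-0.179, 0.984, 0.0], [0.0, 0.0, -1.0]]
ft_force: [0.4, 0.4, 0.5]
finger_gap: 0.081
grasp_force: 0.0
```

Request:
arm_command(motion=[[[0,0,-0.02,0,0,0,95],[0,0,-0.05,0,0,0,95],[0,0,-0.09,0,0,0,95],[0,0,-0.13,0,0,0,95],[0,0,-0.17,0,0,0,95],[0,0,-0.18,0,0,0,95],[0,0,-0.18,0,0,0,95]]])

```text
t: 20.75
tool_pos: [0.6338, 0.032, 0.2482]
orientation: [[-0.984, -0.178, 0.003], [-0.178, 0.984, -0.0], [-0.002, -0.001, -1.0]]
ft_force: [-0.2, -0.1, -0.5]
finger_gap: 0.0811
grasp_force: 0.0
```

```bash
python3 - <<'E'
from h import *
im,d,C=snap('wrist','w9'); H=hsv(im); h,s,v=H[...,0],H[...,1],H[...,2]; P=cloud(d,C)
m=(h>18)&(h<35)&(s>150)&(v>60)&(d>0)&(np.linalg.norm(P[...,:2]-[.63,.033],axis=-1)<.06)
print('tin',rect(m,.106,C),np.percentile(P[m],[5,50,95],axis=0).round(4).tolist())
go(.4921,.0075,.03,1.748)
E
```

```text
tin (array([0.6315, 0.0294], dtype=float32), array([0.036 , 0.0625], dtype=float32), -1.39, 1573.5) [[0.6144, 0.0018, 0.1019], [0.6309, 0.0293, 0.1073], [0.6485, 0.057, 0.1086]]
shift [0.1432 0.0014 0.2164] turn [-0.0003  0.0002  0.002 ] t 20.8
```

The tin stands in the slot with its cap flat at z ≈ 0.107. Back to the pedal grip.

Request:
arm_command(motion=[[[0.04,0,0,0,0,0,80],[0.08,0.001,0,0,0,0,80],[0.12,0.001,0,0,0,0,70],[0.143,0.001,0,0,0,0,60],[0.143,0.001,0.04,0,0,0,60],[0.143,0.001,0.08,0,0,0,60],[0.143,0.001,0.12,0,0,0,60],[0.143,0.001,0.12,0,0,0,60]]])

```text
t: 21.6
tool_pos: [0.4887, 0.0072, 0.1219]
orientation: [[-0.984, -0.179, -0.009], [-0.179, 0.984, 0.002], [0.008, 0.003, -1.0]]
ft_force: [-0.5, 0.5, 1.0]
finger_gap: 0.0515
grasp_force: 0.0
```

```bash
python3 - <<'E'
from h import *
go(.4915,.0068,.032,1.748)
im,d,C=snap('wrist','w10'); H=hsv(im); h,s,v=H[...,0],H[...,1],H[...,2]; P=cloud(d,C)
m=((h<8)|(h>172))&(s>130)&(v>60)&(np.linalg.norm(P[...,:2]-[.491,.007],axis=-1)<.05)
print('grip',rect(m,.061,C),np.percentile(P[m][:,2],[5,50,95]))
E
```

```text
shift [-0.0034 -0.0012  0.0899] turn [ 0.0032 -0.0081  0.0027] t 21.6
grip (array([0.4914, 0.0071], dtype=float32), array([0.0099, 0.0366], dtype=float32), 0.186, 397.0) [0.02625572 0.06095798 0.06527313]
```

Request:
arm_command(motion=[[[-0.001,0,0.03,0,0,0,60],[-0.001,0,0.06,0,0,0,60],[-0.001,0,0.08,0,0,0,60],[-0.001,0,0.086,0,0,0,60],[-0.001,0,0.086,0,0,0,60]]])

```text
t: 22.15
tool_pos: [0.4938, 0.0076, 0.0416]
orientation: [[-0.984, -0.178, 0.0], [-0.178, 0.984, 0.0], [-0.0, 0.0, -1.0]]
ft_force: [-0.3, -0.3, 1.6]
finger_gap: 0.0512
grasp_force: 0.0
```

```bash
python3 - <<'E'
from h import *
go(.4915,.0068,.0325,1.748); print(sensors.get_state()['ft_force'])
E
```

```text
shift [ 0.0024 -0.0004  0.0091] turn [0.0001 0.0003 0.0022] t 22.15
[-0.30354382 -0.32009799  1.62194519]
```

Request:
arm_command(motion=[[[0.002,0,0.005,0,0,0,60],[0.002,0,0.009,0,0,0,60],[0.002,0,0.009,0,0,0,40],[0.002,0,0.009,0,0,0,20],[0.002,0,0.009,0,0,0,0],[0.002,0,0.009,0,0,0,0],[0.002,0,0.009,0,0,0,0],[0.002,0,0.009,0,0,0,0]]], squeeze=50)

```text
t: 22.95
tool_pos: [0.4915, 0.0068, 0.0319]
orientation: [[-0.984, -0.178, 0.0], [-0.178, 0.984, -0.0], [-0.0, -0.0, -1.0]]
ft_force: [-1.6, -3.1, 6.1]
finger_gap: 0.0074
grasp_force: 49.1
```

Request:
arm_command(motion=[[[0,0,0,0,0,0,0],[0,0,-0.002,0,0,0,0],[-0.0002,0,-0.004,0,0,0,0],[-0.0003,0,-0.0065,0,0,0,0],[-0.0005,0,-0.009,0,0,0,0],[-0.001,0,-0.0115,0,0,0,0],[-0.0012,0,-0.014,0,0,0,0],[-0.0015,0,-0.0165,0,0,0,0]]])

```text
t: 23.75
tool_pos: [0.494, 0.0073, 0.0486]
orientation: [[-0.984, -0.178, 0.002], [-0.178, 0.984, 0.001], [-0.002, 0.0, -1.0]]
ft_force: [10.1, -2.7, -6.2]
finger_gap: 0.0071
grasp_force: 48.6
```

Request:
arm_command(motion=[[[-0.0005,0,-0.0025,0,0,0,0],[-0.001,0,-0.005,0,0,0,0],[-0.0015,0,-0.0075,0,0,0,0],[-0.0022,0,-0.01,0,0,0,0],[-0.003,0,-0.0125,0,0,0,0],[-0.0038,0,-0.015,0,0,0,0],[-0.0046,0,-0.0175,0,0,0,0],[-0.005,0,-0.019,0,0,0,0]]])

```text
t: 24.55
tool_pos: [0.4993, 0.0082, 0.0678]
orientation: [[-0.984, -0.178, 0.003], [-0.178, 0.984, 0.001], [-0.003, 0.0, -1.0]]
ft_force: [12.6, -1.2, -6.4]
finger_gap: 0.0065
grasp_force: 48.7
```

Request:
arm_command(motion=[[[-0.0005,0,-0.0015,0,0,0,0],[-0.001,0,-0.003,0,0,0,0],[-0.001,0,-0.003,0,0,0,0]]])

```text
t: 24.85
tool_pos: [0.5005, 0.0085, 0.0709]
orientation: [[-0.984, -0.178, 0.003], [-0.178, 0.984, 0.001], [-0.003, 0.0, -1.0]]
ft_force: [11.4, -1.4, -2.7]
finger_gap: 0.0065
grasp_force: 49.2
```

```bash
python3 - <<'E'
from h import *
im,d,C=snap('top','top2'); P0=cloud(load('top0')[1],load('top0')[2])[...,2]; P=cloud(d,C)[...,2]
print(sensors.get_state()['tool_pos'])
# lid height along its depth, before and now
for v in range(133,176,6): print(v, np.median(P0[v,232:262]).round(3), np.median(P[v,232:262]).round(3))
E
```

```text
[0.50051708 0.0084581  0.07089134]
133 0.001 0.001
139 0.129 0.13
145 0.13 0.131
151 0.132 0.133
157 0.132 0.134
163 0.13 0.134
169 0.13 0.134
175 0.052 0.057
```

Nearly shut (lid about 0.03 rad). One more small lift, then I look again.

Request:
arm_command(motion=[[[-0.0002,0,-0.0007,0,0,0,0],[-0.0004,0,-0.0014,0,0,0,0],[-0.0004,0,-0.0018,0,0,0,0],[-0.0004,0,-0.0018,0,0,0,0]]])

```text
t: 25.3
tool_pos: [0.5006, 0.0085, 0.0723]
orientation: [[-0.984, -0.178, 0.003], [-0.178, 0.984, 0.001], [-0.003, 0.0, -1.0]]
ft_force: [12.4, -1.4, -9.9]
finger_gap: 0.0063
grasp_force: 48.9
```

```bash
python3 - <<'E'
from h import *
im,d,C=snap('top','top3'); P0=cloud(load('top0')[1],load('top0')[2])[...,2]; P=cloud(d,C)[...,2]
for v in range(139,176,6): print(v, np.median(P0[v,232:262]).round(3), np.median(P[v,232:262]).round(3))
E
```

```text
139 0.129 0.13
145 0.13 0.128
151 0.132 0.131
157 0.132 0.13
163 0.13 0.13
169 0.13 0.129
175 0.052 0.06
```

The lid is shut. I release and retract.

Request:
arm_command(motion=[[[0,0,0,0,0,0,10],[0,0,0,0,0,0,40],[0,0,0,0,0,0,60],[0,0,0,0,0,0,60],[0,0,0,0,0,0,60],[0,0,-0.03,0,0,0,60],[0,0,-0.07,0,0,0,60],[0,0,-0.1,0,0,0,60]]])

```text
t: 26.15
tool_pos: [0.4991, 0.009, 0.1737]
orientation: [[-0.984, -0.179, 0.0], [-0.179, 0.984, 0.0], [-0.0, 0.0, -1.0]]
ft_force: [0.0, -0.7, -0.9]
finger_gap: 0.0514
grasp_force: 0.0
```

Request:
arm_command(motion=[[[0.02,0,-0.03,0,0,0,60],[0.04,0,-0.05,0,0,0,60],[0.04,0,-0.05,0,0,0,60],[0.04,0,-0.05,0,0,0,60]]])

```text
t: 26.55
tool_pos: [0.4599, 0.0008, 0.222]
orientation: [[-0.984, -0.177, 0.001], [-0.177, 0.984, -0.001], [-0.001, -0.001, -1.0]]
ft_force: [0.0, 0.3, 0.9]
finger_gap: 0.0515
grasp_force: 0.0
```

```bash
python3 - <<'E'
from h import *
im,d,C=snap('top','top4'); P0=cloud(load('top0')[1],load('top0')[2])[...,2]; P=cloud(d,C)[...,2]
for v in range(139,176,6): print(v, np.median(P0[v,232:262]).round(3), np.median(P[v,232:262]).round(3))
im,d,C=snap('wrist','w11'); H=hsv(im); h,s,v=H[...,0],H[...,1],H[...,2]; P=cloud(d,C)
m=((h<8)|(h>172))&(s>130)&(v>60)&(np.linalg.norm(P[...,:2]-[.5,.008],axis=-1)<.06)
print('grip z',np.percentile(P[m][:,2],[5,50,95]),rect(m&(P[...,2]>.093),.099,C)); print(sensors.get_state()['ft_force'])
E
```

```text
139 0.129 0.128
145 0.13 0.13
151 0.132 0.132
157 0.132 0.133
163 0.13 0.13
169 0.13 0.131
175 0.052 0.053
grip z [0.06022194 0.09904519 0.10161511] (array([0.4991, 0.0083], dtype=float32), array([0.0082, 0.0357], dtype=float32), 0.18, 203.0)
[ 0.1479781  -1.00292135 -0.18218233]
```

The lid and pedal are back where they started, and the arm is clear of everything.

```bash
python3 -c "
from h import *
print(manip.sign_off())"
```

```text
the job is handed in; nothing more can be done
None
```

I handed the job in at about 27 s: by my last measurements the tin stands on the slot floor, the pedal is fully up with the lid shut, and the arm is clear; the judge's verdict was not shown.

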